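# Close the ripening-room climate logger and hold its probe out at the index

## Robot

A 7-joint arm with a two-finger parallel gripper is mounted at the origin on the work surface. World frame = base frame: x ahead of the robot, y to its left, z up, the work surface at z = 0. Lengths are in mm, angles in rad, forces in N, time in s.
With the tool pointing down it reaches from about 425 to 950 mm from the base axis. Payload 4.7 kg.
Tool frame: the origin (TCP) lies between the finger pads; the fingertips stand 8 mm ahead of it and the grasp point (between the pads) lies 11 mm behind it; z points along the fingers, y is the line along which they close (so a half turn about z gives the same grasp; the last joint's range is limited). The gripper opens to 85 mm and grips with 20 to 120 N. Pads are 22 mm wide; open, the fingers measure 114 mm over their backs; the gripper's body (76 mm by 85 mm) begins 54 mm behind the grasp point. The pads swing forward as they close: fully open they stand 13 mm farther back than shut.
Start: joints at [-1.174, 0.469, -0.049, 1.532, 0.024, 1.141, -0.082], TCP at [278.771, 614.766, 212.935] pointing down, gripper open.
Joint ranges: [-2.59, 2.59], [-0.33, 1.99], [-1.39, 1.29], [0.1, 2.45], [-1.04, 4.18], [0.21, 1.99], [-2.66, 2.66]. Speed limits (rad/s): [2.57, 2.57, 3.14, 3.14, 3.14, 3.14, 3.14].

## Interface

Orientations are given as a unit quaternion [x, y, z, w].
In Python, from rig import readout, viewer, r gives the robot as it stands.
- The arm moves only by the shell command python3 -m crank 'ROWS' [OPENING] [FORCE]. ROWS is JSON, a list of rows, each a list of 6 numbers: the shift along the tool's x, y, z in units of 30 mm (1.0 is 30 mm), then the turn, a rotation vector about the tool's x, y, z in units of 6 degrees (1.0 is 6 degrees). A call has 1 to 12 rows; each row shifts and turns the commanded pose from where the row before left it, along the tool's axes as they then stand; what a row does not reach is not made up. A row lasts 1/12 s, in which the tool goes at most 41.7 mm and 7.16 degrees, less where a joint would pass 70% of its speed; a pose out of reach is approached as far as the arm can. A call is refused whole if a number of a shift passes 1 or a number of a turn 1, either way. A call with a gripper value outside its range is refused whole. OPENING is the finger opening in mm, from 0 to 85.4, set as the call begins (- or left out, the last holds). The fingers move at their own pace and stop on an object; FORCE is the grip in N (left out, the last holds). Time passes only in rows, so rows that do not move let the fingers close. It gives the time, the measured TCP pose, the force, the opening and the grip force at its end, in the units of the state.
- readout.get_state(): the state, without advancing time (a new reading comes with each control period).
- viewer.read_camera(name): name is "side" or "top" or "wrist"; returns a dict with "img" (384x512x3 uint8, red, green, blue), "fx", "fy", "cx", "cy" (pixels), "k1" (the pictures are not rectified: a ray, as slopes to the right and down, at radius r is drawn at 1 + k1 r^2 times it, then the intrinsics apply), "rvec" (rotation vector, rad) and "tvec" (3), from world to camera coordinates, as OpenCV has them. Camera axes: x right, y down, z forward; pixel columns grow to the right and rows downward; lengths in mm; the calibration is good to about 2 mm. A picture is of the moment at which its call begins. There is no depth.
- r.finish_job(): hands the job in; it is judged then, once.
The state is a dict: "time": time; "qpos": joint angles; "dq": joint speeds; "effort": joint torques, N m; "tcp_pos": TCP position; "orientation": TCP orientation; "wrist_force": force on the tool from outside, world axes, zero at the start; "moment": the same for the moment, N m; "width": finger opening in mm; "grasp_force": force on a finger pad.
Only numpy, scipy, OpenCV 4.12 (cv2) and the standard library are available. Lean on these libraries where they do the work, as an engineer would, in place of code of your own. Each camera call takes 0.05 s, during which the arm holds its last target. There are 200 camera calls.

## Task

Take the air reading with the climate logger on the table: first press both of its open flip covers down until their catches hold them shut by themselves, then take the knob of the sprung telescopic probe and draw it straight out until the disc on its end stands right above the index bar on the scale. Finish while still gripping the knob and holding the disc there, because the spring pulls the probe back in. Do not shift the index bar, and leave everything else on the table where it is.

Things in the scene. Friction and masses are not known exactly. Their poses are not given: they have to be found in the camera images.
- logger: climate logger fixed to the table: white box 130 (x) x 200 (y) x 84 high, origin at the centre of its underside. Its -x side faces roughly to the robot; lugs and ball catches stick out 22 in front of it. Covers have free edges at x = -70. The probe leaves its -y end, axis along -y at x = 0, 50 above the table (collar 24 dia, 12 out). Under it lies a scale strip 46 wide, 8 thick, to y = -315
- long_cover (a joint): angle of the long cover (grey plate 110 from hinge to free edge, 90 wide, 8 thick, centre y = +50, hinge x = +40 on the logger): 0 = shut (hard stop), grows as the edge rises; starts at 0.45 to 0.75, friction keeps it there. A spring lifts it unless the ball catch at the edge has snapped (last 12 mm of travel). Press down 60 from the hinge: 4 to 10 N snaps the catch
- short_cover (a joint): the same for the short cover: 65 from hinge to free edge, 90 wide, 8 thick, centre y = -50, hinge x = -5 on the logger; press down about 35 from its hinge, with the same forces
- long_cover_hinge (a point): middle of the long cover's hinge line, at the level of its top face when shut (84 above the table); x, y, z as the cover's plate, equal to the logger's when shut, -x towards the free edge
- short_cover_hinge (a point): the same point of the short cover
- long_cover_edge (a point): middle of the long cover's free edge, on its top face
- short_cover_edge (a point): middle of the short cover's free edge, on its top face
- probe: the sliding probe with its knob and disc; origin at the disc's centre, axes as the logger. It starts fully in, slides along logger -y and stops 150 out. Its spring pulls it back with about 2.7 N when in, plus 45 N per m of draw (about 8 N at 115 mm), and it runs back in when let go
- probe_disc (a point): centre of the steel disc on the probe's outer end (34 dia, 6 thick, axis along logger y), 50 above the table, 68 clear of the logger's end when in; axes as the logger
- probe_grip (a point): centre of the black knob (24 dia, 32 long along logger y, on the inner side of the disc), 19 inward of the disc centre; the place to grip from above, fingers closing along logger x
- index_top (a point): middle of the top of the index bar: dark bar 70 long across the scale (logger x), 6 wide along y, top 22 above the table, on a saddle on the scale strip. It is set 60 to 115 mm beyond the disc's starting place; axes as the logger. It is stiff (6 N moves it) and must not be moved
- cheese_near: loose cheese round, 100 dia x 42 high, near the side of the logger away from the probe; a bystander, origin at the centre of its underside
- cheese_behind: loose cheese round, 80 dia x 36 high, standing beyond the probe as seen from the robot; a bystander, origin at the centre of its underside
- cheese_iron: loose T-shaped cheese iron lying flat between probe and robot: wooden grip 110 long, 18 dia, steel shank 110 long; a bystander, origin at the centre of its underside
- brine_bottle: loose white bottle, 64 dia x 170 high; a bystander, origin at the centre of its underside
- tag_tray: loose open grey tray 110 x 80 x 40 high; a bystander, origin at the centre of its underside
- steel_cup: loose steel cup, 72 dia x 80 high; a bystander, origin at the centre of its underside
- rind_brush: loose brush lying on the table, about 200 long; a bystander, origin at the centre of its underside

How it is judged (in metres and radians):
On the way, in this order (a step that is already met when the one before it is completed fails the run):
1. both covers are shut and held by their catches, with the fingers off the logger (value of joint each of long_cover, short_cover below 0.05 rad and contact force between the fingers and logger below 0.3 N), for 0.3 s.
2. the gripped probe is drawn out to the index, covers still shut (value of joint each of long_cover, short_cover below 0.05 rad and y of probe_disc in the frame of index_top between -0.006 and 0.006 m and contact force between the fingers and probe above 2 N and linear speed of probe below 0.02 m/s), for 0.3 s.
At the end, for the whole second after the job is handed in: Both covers shut (within 0.05 rad), the disc's centre within 6 mm of the index bar along the probe, the probe at rest (under 20 mm/s) and held by the fingers on its knob (over 2 N) (all of step 2); the arm keeps its last pose, push and grip.
It fails at once if the index bar is shifted by more than 5 mm (distance of index_top from where it was at the start of the episode above 0.005 m).
It fails at once if a bystander is moved by more than 30 mm (distance of any of cheese_near, cheese_behind, cheese_iron, brine_bottle, tag_tray, steel_cup, rind_brush from where it was at the start of the episode above 0.03 m).
It also fails if it takes over 58 s, if anything falls off the work surface, if the arm or the gripper's body presses on something with over 40 N, if the wrist force passes 120 N, or if a joint passes its speed limit or range.

## Working session

There is one attempt and no reset: what is moved stays moved. The work goes in short steps, Python scripts to look and compute and a shell command to move; the robot and the scene stay as the last step left them, time stands still between calls to the robot, and variables do not carry over. Pictures are saved under pics/ and viewed, at most 10 in all, crops included, and the job is handed in when it is done.

```bash
ls; mkdir -p pics; cat > h.py <<'E'
import numpy as np, cv2
from rig import readout, viewer, r
def cam(n):
    c=viewer.read_camera(n); c['R']=cv2.Rodrigues(np.array(c['rvec'],float))[0]; c['t']=np.array(c['tvec'],float); return c
def ray(c,u,v):
    x=np.array([(u-c['cx'])/c['fx'],(v-c['cy'])/c['fy']]); s=x.copy()
    for _ in range(30): s=x/(1+c['k1']*(s@s))
    d=c['R'].T@np.array([s[0],s[1],1]); return -c['R'].T@c['t'], d/np.linalg.norm(d)
def onz(c,u,v,z):
    o,d=ray(c,u,v); return o+d*(z-o[2])/d[2]
def proj(c,p):
    q=c['R']@np.array(p,float)+c['t']; s=q[:2]/q[2]; s=s*(1+c['k1']*(s@s)); return s[0]*c['fx']+c['cx'],s[1]*c['fy']+c['cy']
def tri(*rs):
    A=sum(np.eye(3)-np.outer(d,d) for o,d in rs); b=sum((np.eye(3)-np.outer(d,d))@o for o,d in rs); return np.linalg.solve(A,b)
E
python3 - <<'E'
from h import *
for n in ['top','side']:
    c=cam(n); cv2.imwrite(f'pics/{n}0.png',cv2.resize(c['img'][:,:,::-1],(768,576),interpolation=cv2.INTER_CUBIC)); print(n,-c['R'].T@c['t'],c['R'][2])
    np.save(n+'0.npy',c['img'])
print(readout.get_state())
E
```

```text
pics
top [ 449.11585695   -2.28709255 1473.2149428 ] [ 0.07751836 -0.00198255 -0.99698895]
side [ 343.77786693 -758.60689787  825.25374266] [ 0.19587901  0.71209106 -0.67420897]
{'time': 0.1, 'qpos': array([-1.17391805,  0.46942102, -0.04859505,  1.53351499,  0.02410371,
        1.14102035, -0.08234348]), 'dq': array([-8.41509562e-04,  1.37306921e-05,  5.83864450e-04, -5.04870463e-03,
       -1.22660135e-04, -1.38017674e-03,  1.46674610e-03]), 'effort': array([ 1.10536905e-03, -5.11514890e+01, -4.64107830e-02, -2.38392001e+01,
        1.08591808e-02,  4.30494154e-03,  3.41867697e-06]), 'tcp_pos': array([278.562612  , 614.25266539, 211.95097036]), 'orientation': array([ 2.11291518e-01,  9.77422684e-01, -8.75120052e-04, -1.56565827e-04]), 'wrist_force': array([ 0.0661945 , -0.21378964, -0.05579147]), 'moment': array([ 0.00641025,  0.02882896, -0.00820358]), 'grasp_force': 0.0, 'width': 85.53147824104248}
```

View pics/top0.png

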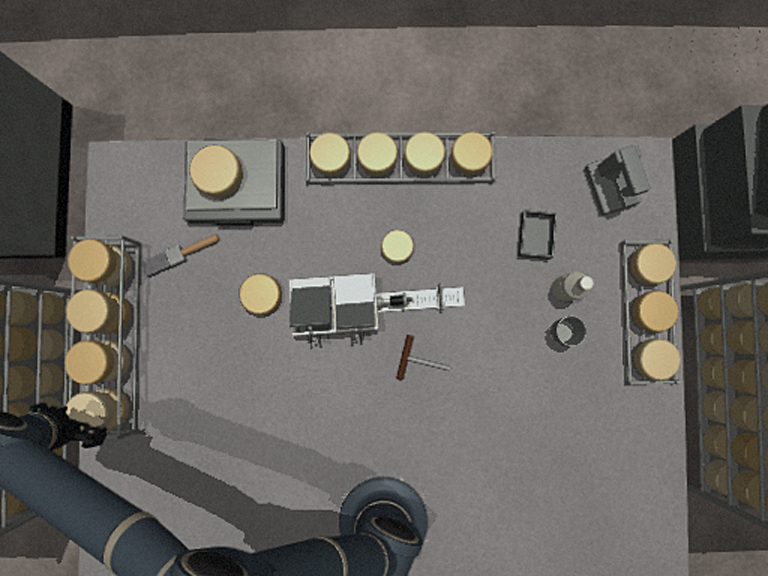

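View pics/side0.png

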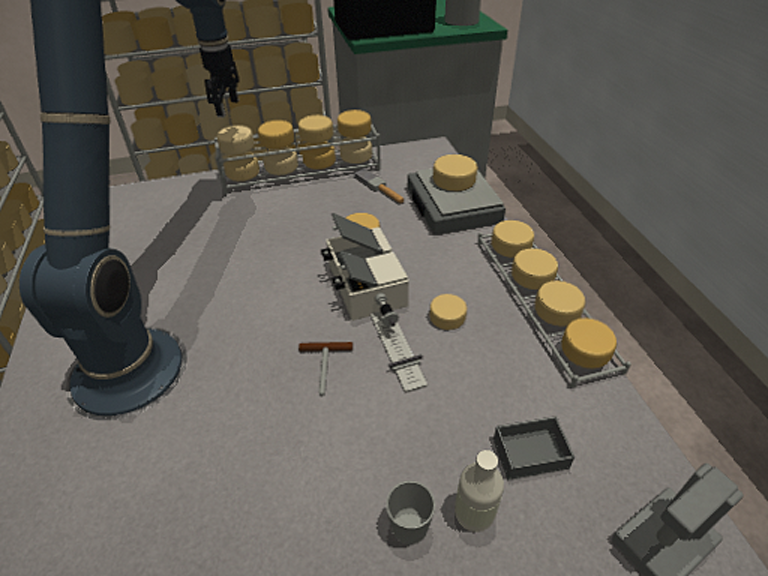

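The top view shows the logger at (335,307), probe knob at (398,300), index bar at (440,298), iron at (415,358). The side view shows the covers open at (365,235) and (360,265), with the index at (405,363). I'll crop in for pixel-accurate positions.

```bash
python3 - <<'E'
from h import *
a=np.load('top0.npy')[175:240,185:320]; b=np.load('side0.npy')[135:265,205:290]
A=cv2.resize(a[:,:,::-1],None,fx=5.9,fy=5.9,interpolation=cv2.INTER_CUBIC)
B=cv2.resize(b[:,:,::-1],None,fx=4.6,fy=4.6,interpolation=cv2.INTER_CUBIC)
for im,s,x0,y0 in ((A,5.9,185,175),(B,4.6,205,135)):
    for u in range(x0,x0+200,10): cv2.putText(im,str(u),(int((u-x0)*s),8),0,.3,(0,255,255)); cv2.line(im,(int((u-x0+.5)*s),10),(int((u-x0+.5)*s),16),(0,255,255))
    for v in range(y0,y0+200,10): cv2.putText(im,str(v),(0,int((v-y0+.5)*s)+3),0,.3,(0,255,255)); cv2.line(im,(20,int((v-y0+.5)*s)),(26,int((v-y0+.5)*s)),(0,255,255))
cv2.imwrite('pics/a.png',A);cv2.imwrite('pics/b.png',B)
E
```

```text
(no output)
```

View pics/a.png

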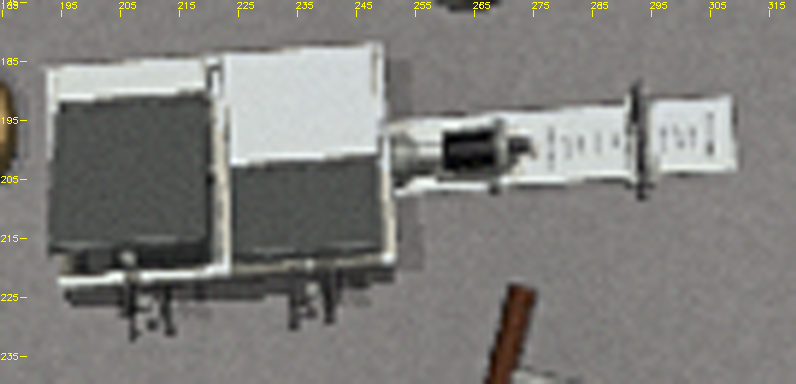

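View pics/b.png

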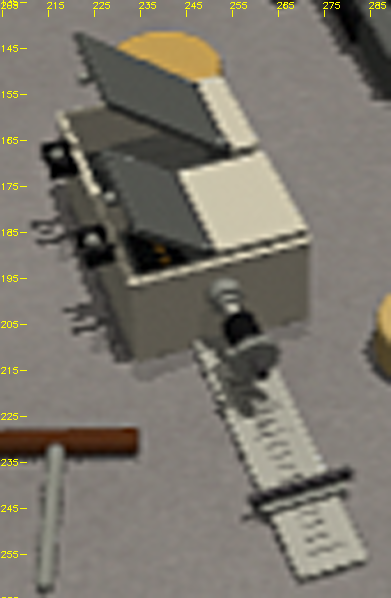

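```bash
cat >> h.py <<'E'
T=lambda p:(p[0]/5.9+184.5,p[1]/5.9+174.5)
S=lambda p:(p[0]/4.6+204.5,p[1]/4.6+134.5)
E
python3 - <<'E'
from h import *
t=cam('top');s=cam('side')
P=np.array([onz(t,*T(p),84) for p in [(47,67),(382,43),(394,264),(60,283)]]);print(P)
Q=np.array([onz(s,*S(p),84) for p in [(310,237),(130,281),(62,112)]]);print('side',Q)
L=np.array([[65,100],[65,-100],[-65,-100],[-65,100]],float)
def fit(L,P):
    a,b=L-L.mean(0),P-P.mean(0); H=(a[:,0]*b[:,1]-a[:,1]*b[:,0]).sum(); th=np.arctan2(H,(a*b).sum())
    R=np.array([[np.cos(th),-np.sin(th)],[np.sin(th),np.cos(th)]]); c=P.mean(0)-R@L.mean(0); return th,c,R,P-(L@R.T+c)
for l,p in ((L,P[:,:2]),(L[1:],Q[:,:2]),(np.r_[L,L[1:]],np.r_[P,Q][:,:2])):
    th,c,R,e=fit(l,p); print(th,c,e.round(1).tolist())
loc=lambda p:(np.r_[R.T@(p[:2]-c),p[2]]).round(1)
for n,p,z in [('strip',(732,96),8),('strip',(738,170),8),('idx',(636,88),22),('idx',(642,197),22),('idxm',(639,140),22),('disc edge',(499,148),50),('disctip',(530,147),50),('knobL',(442,150),50),('hinge S',(295,158),84),('hingeL',(130,97),84),('freeS',(305,257),84),('strip',(560,103),8)]: print(n,loc(onz(t,*T(p),z)))
for n,p,z in [('idx',(249,500),22),('idx',(352,472),22),('end',(300,580),8),('end',(366,558),8),('disc',(254,355),50)]: print('s',n,loc(onz(s,*S(p),z)))
# cover edge angles from side: edge corner ray vs plane local y
for n,p,y in [('L -y corner',(225,153),5),('S outer',(210,250),-95),('L edge+y',(77,35),95),('S edge +y',(98,150),-5)]:
    o,d=ray(s,*S(p)); o2=R.T@(o[:2]-c); d2=R.T@d[:2]; k=(y-o2[1])/d2[1]; print(n,o2[0]+k*d2[0],o[2]+k*d[2])
E
```

```text
[[579.27384026 214.1608855   84.        ]
 [591.96633213  15.69742986  84.        ]
 [461.40933353   9.52783266  84.        ]
 [451.66841242 206.02294876  84.        ]]
side [[591.26695541  11.76523679  84.        ]
 [463.05632556   3.87427017  84.        ]
 [452.94830312 197.44809864  84.        ]]
0.0563286425031655 [521.07947958 111.3522742 ] [[-1.1, -0.7], [0.4, 0.5], [-0.4, 1.7], [1.1, -1.5]]
0.05940856111156597 [522.07318364 105.59015801] [[-1.6, 2.1], [-0.1, 2.0], [1.7, -4.1]]
0.06023288156157062 [521.49314019 108.88973252] [[-1.1, 1.5], [-0.4, 2.7], [-1.2, 4.4], [1.1, 1.2], [-1.1, -1.2], [0.4, -1.3], [2.4, -7.3]]
strip [  24.7 -312.3    8. ]
strip [ -21.7 -312.5    8. ]
idx [  32.6 -251.5   22. ]
idx [ -34.7 -250.1   22. ]
idxm [   0.4 -250.9   22. ]
disc edge [  -0.2 -163.3   50. ]
disctip [  -0.8 -182.    50. ]
knobL [   1.  -128.9   50. ]
hinge S [  0.2 -41.5  84. ]
hingeL [42.9 53.5 84. ]
freeS [-58.3 -43.6  84. ]
strip [  27.6 -204.9    8. ]
s idx [ -34.3 -255.4   22. ]
s idx [  35.3 -256.3   22. ]
s end [ -21.5 -314.     8. ]
s end [  22.9 -312.4    8. ]
s disc [   1.4 -162.8   50. ]
L -y corner 37.392072329082794 83.77124540911666
S outer -6.294623342410546 88.43479282206465
L edge+y -45.191031834847706 148.6670563849293
S edge +y -58.14213000815849 120.9099203728614
```

Box edges, strip end and bar agree across views: yaw ≈ 0.058, centre ≈ (521.4, 109.4), index at local y ≈ -254, and covers at about 0.6 rad. I'll turn the tool first with the fingers closed.

```bash
cat >> h.py <<'E'
from scipy.spatial.transform import Rotation as Ro
TH,C=0.058,np.array([521.4,109.4])
RL=np.array([[np.cos(TH),-np.sin(TH)],[np.sin(TH),np.cos(TH)]])
def W(x,y,z): return np.r_[C+RL@np.array([x,y]),z]
def go(x,y,z):
    s=readout.get_state(); R=Ro.from_quat(s['orientation']).as_matrix()
    D=np.c_[np.r_[RL[:,1],0],np.r_[RL[:,0],0],[0,0,-1]]  # tool y = logger x, x = logger y
    rv=Ro.from_matrix(R.T@D).as_rotvec(degrees=True)/6
    print('shift',(R.T@(W(x,y,z)-s['tcp_pos'])/30).round(3),'turn',rv.round(3)); st(s)
def st(s=None):
    s=s or readout.get_state(); p=s['tcp_pos']; print('t',round(s['time'],2),'local',(RL.T@(p[:2]-C)).round(1),p[2].round(1),'F',np.round(s['wrist_force'],1),'w',round(s['width'],1),'g',round(s['grasp_force'],1))
E
python3 -m crank '[[0,0,0,0,0,1],[0,0,0,0,0,1],[0,0,0,0,0,1],[0,0,0,0,0,1],[0,0,0,0,0,1],[0,0,0,0,0,1],[0,0,0,0,0,1],[0,0,0,0,0,1],[0,0,0,0,0,1],[0,0,0,0,0,1],[0,0,0,0,0,0.4],[0,0,0,0,0,0]]' 0 40
python3 -c "
from h import *
go(-20,50,212)"
```

```text
time: 1.2
tcp_pos: [278.6, 614.7, 212.6]
orientation: [0.687, 0.726, -0.0, 0.0]
wrist_force: [-0.4, 0.4, 0.1]
width: -0.1
grasp_force: 0.0
shift [-15.6     6.476   0.029] turn [-0.     0.005 -0.024]
t 1.2 local [-213.1  518.5] 212.6 F [-0.4  0.4  0.1] w -0.1 g 0.0
```

```bash
python3 -m crank '[[-0.78,0.324,0,0,0,0],[-0.78,0.324,0,0,0,0],[-0.78,0.324,0,0,0,0],[-0.78,0.324,0,0,0,0],[-0.78,0.324,0,0,0,0],[-0.78,0.324,0,0,0,0],[-0.78,0.324,0,0,0,0],[-0.78,0.324,0,0,0,0],[-0.78,0.324,0,0,0,0],[-0.78,0.324,0,0,0,0]]' >/dev/null
python3 -m crank '[[-0.78,0.324,0,0,0,0],[-0.78,0.324,0,0,0,0],[-0.78,0.324,0,0,0,0],[-0.78,0.324,0,0,0,0],[-0.78,0.324,0,0,0,0],[-0.78,0.324,0,0,0,0],[-0.78,0.324,0,0,0,0],[-0.78,0.324,0,0,0,0],[-0.78,0.324,0,0,0,0],[-0.78,0.324,0,0,0,0],[0,0,0,0,0,0],[0,0,0,0,0,0]]' >/dev/null
python3 -c "
from h import *
go(-20,50,110)"
```

```text
shift [ 0.047 -0.03   3.432] turn [ 0.001  0.    -0.044]
t 3.03 local [-19.1  48.6] 213.0 F [0.3 0.6 0.5] w 0.3 g 0.0
```

```bash
python3 -m crank '[[0,0,0.5,0,0,0],[0,0,0.5,0,0,0],[0,0,0.5,0,0,0],[0,0,0.5,0,0,0],[0,0,0.5,0,0,0],[0,0,0.5,0,0,0],[0,0,0.4,0,0,0],[0,0,0,0,0,0]]' | egrep 'force|tcp'
for i in 1 2; do python3 -m crank '[[0,0,0.1,0,0,0],[0,0,0.1,0,0,0],[0,0,0.1,0,0,0],[0,0,0,0,0,0]]' | egrep 'wrist|tcp'; done
```

```text
tcp_pos: [497.0, 159.5, 108.8]
wrist_force: [-1.3, 0.8, 1.2]
grasp_force: 0.0
tcp_pos: [499.3, 158.9, 102.1]
wrist_force: [0.7, -0.4, -0.6]
tcp_pos: [498.8, 158.3, 92.4]
wrist_force: [-0.6, 0.7, 0.1]
```

```bash
for i in 1 2 3 4; do python3 -m crank '[[0,0,0.05,0,0,0],[0,0,0.05,0,0,0],[0,0,0,0,0,0]]' | egrep 'wrist|tcp'; done
```

```text
tcp_pos: [498.9, 158.3, 89.6]
wrist_force: [0.0, -0.8, 0.5]
tcp_pos: [498.9, 158.4, 86.6]
wrist_force: [-0.2, -0.2, 0.4]
tcp_pos: [498.9, 158.4, 83.6]
wrist_force: [-0.2, -0.0, 0.9]
tcp_pos: [498.9, 158.4, 80.6]
wrist_force: [-0.0, -0.4, 1.3]
```

```bash
python3 - <<'E'
from h import *
c=cam('side'); b=c['img'][110:230,190:300]
cv2.imwrite('pics/c.png',cv2.resize(b[:,:,::-1],None,fx=4.6,fy=4.6,interpolation=cv2.INTER_CUBIC)); st()
E
```

```text
t 5.42 local [-19.6  50.2] 80.6 F [-0.7 -0.1  1. ] w -0.2 g 0.0
```

View pics/c.png

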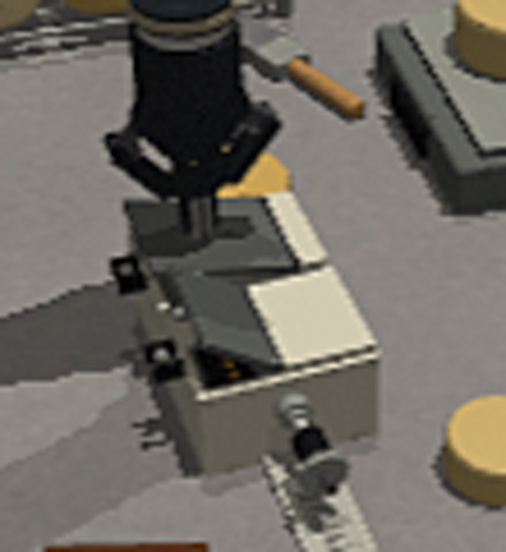

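The fingers are on the long cover (200,235) and it's nearly down, with no catch force yet. I'll keep pressing.

```bash
for i in 1 2 3 4; do python3 -m crank '[[0,0,0.05,0,0,0],[0,0,0.05,0,0,0],[0,0,0,0,0,0]]' | egrep 'wrist|tcp'; done; python3 - <<'E'
from h import *
c=cam('side'); print(proj(c,W(-70,95,84)),proj(c,W(-70,95,110)))
E
```

```text
tcp_pos: [498.9, 158.3, 77.6]
wrist_force: [0.1, -0.6, 1.2]
tcp_pos: [498.9, 158.4, 74.6]
wrist_force: [-0.3, 1.1, 0.3]
tcp_pos: [498.8, 158.4, 71.8]
wrist_force: [-0.9, -0.2, 1.2]
tcp_pos: [499.0, 158.3, 68.5]
wrist_force: [-0.3, 0.2, -0.4]
(np.float64(215.86415149060468), np.float64(158.73074197693262)) (np.float64(215.14418816251867), np.float64(152.72604499332218))
```

```bash
python3 - <<'E'
from h import *
c=cam('side'); b=c['img'][120:230,195:295]; w=cam('wrist')
B=cv2.resize(b[:,:,::-1],(430,473),interpolation=cv2.INTER_CUBIC)
A=cv2.resize(w['img'][:,:,::-1],(370,278),interpolation=cv2.INTER_AREA)
o=np.zeros((473,800,3),np.uint8); o[:,:430]=B; o[:278,430:]=A
cv2.imwrite('pics/d.png',o); st()
E
```

```text
t 6.57 local [-19.2  50.1] 68.7 F [-0.  -0.1 -0.2] w 0.2 g 0.0
```

View pics/d.png

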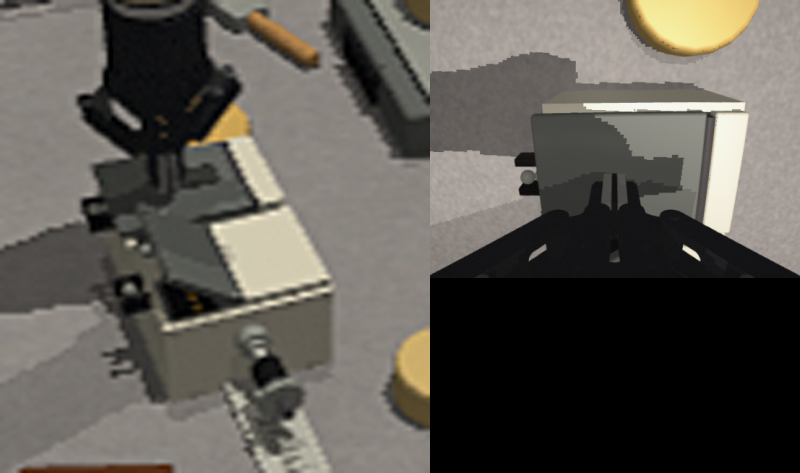

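The long cover is almost shut, with its corner at crop (95,163) about 5 mm high. Pressing on.

```bash
for i in 1 2 3 4; do python3 -m crank '[[0,0,0.05,0,0,0],[0,0,0.05,0,0,0],[0,0,0,0,0,0]]' | egrep 'wrist|tcp'; done
```

```text
tcp_pos: [499.3, 158.3, 65.7]
wrist_force: [0.9, -0.0, -0.1]
tcp_pos: [499.3, 158.4, 65.3]
wrist_force: [-6.2, -3.1, 22.6]
tcp_pos: [499.5, 158.5, 64.9]
wrist_force: [-14.2, -3.7, 44.8]
tcp_pos: [499.5, 158.6, 64.6]
wrist_force: [-20.4, -5.9, 66.5]
```

Hard stop reached. Backing off and checking that the cover stays shut, plus the fingertip height against the readout.

```bash
python3 -m crank '[[0,0,-0.3,0,0,0],[0,0,-0.5,0,0,0],[0,0,-1,0,0,0],[0,0,-1,0,0,0],[0,0,-1,0,0,0],[0,0,-0.8,0,0,0],[0,0,0,0,0,0],[0,0,0,0,0,0]]' | egrep 'wrist|tcp'; python3 - <<'E'
from h import *
c=cam('side'); b=c['img'][85:215,185:295].copy(); s=readout.get_state(); p=s['tcp_pos']; st(s)
B=cv2.resize(b[:,:,::-1],None,fx=4.4,fy=4.4,interpolation=cv2.INTER_CUBIC)
for dz,col in ((8,(0,0,255)),(-18,(0,255,0))):
    u,v=proj(c,p-[0,0,dz]); cv2.circle(B,(int((u-184.5)*4.4),int((v-84.5)*4.4)),3,col,-1)
for q in (W(-70,95,84),W(-70,5,84),W(-65,-100,84)):
    u,v=proj(c,q); cv2.circle(B,(int((u-184.5)*4.4),int((v-84.5)*4.4)),2,(255,0,255),-1)
cv2.imwrite('pics/e.png',B)
E
```

```text
tcp_pos: [499.7, 158.7, 196.1]
wrist_force: [-0.5, -0.1, -0.8]
t 8.28 local [-19.8  50.2] 194.7 F [-0.2  0.7 -0.4] w -0.0 g 0.0
```

View pics/e.png

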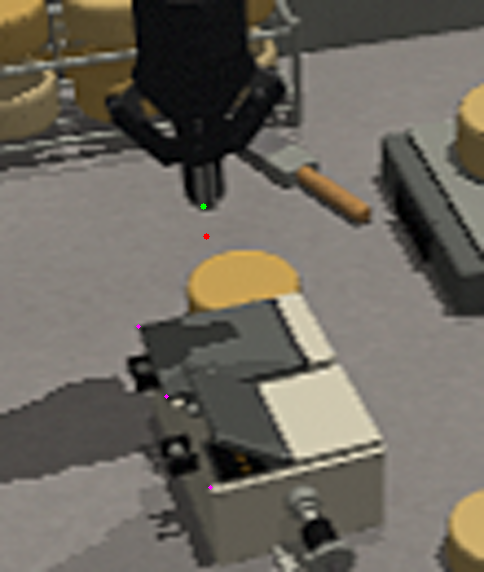

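The long cover holds shut, with its edge on the magenta marks. The real fingertips sit about 18 mm behind the reported TCP (green dot), so I'll allow for that. Short cover next.

```bash
python3 -m crank '[[-0.67,-0.134,0,0,0,0],[-0.67,-0.134,0,0,0,0],[-0.67,-0.134,0,0,0,0],[-0.67,-0.134,0,0,0,0],[-0.67,-0.134,0,0,0,0],[0,0,0.5,0,0,0],[0,0,0.7,0,0,0],[0,0,0.7,0,0,0],[0,0,0.7,0,0,0],[0,0,0.5,0,0,0],[0,0,0.4,0,0,0],[0,0,0,0,0,0]]' | egrep 'wrist|tcp'; python3 -c "
from h import *
go(-40,-50,66)"
```

```text
tcp_pos: [481.5, 56.3, 86.3]
wrist_force: [-1.1, -0.4, -0.2]
shift [0.025 0.102 0.677] turn [-0.073  0.019 -0.022]
t 9.28 local [-42.9 -50.7] 86.3 F [-1.1 -0.4 -0.2] w 0.0 g 0.0
```

```bash
python3 -m crank '[[0,0.1,0.1,0,0,0],[0,0,0.1,0,0,0],[0,0,0.1,0,0,0],[0,0,0.1,0,0,0],[0,0,0.1,0,0,0],[0,0,0.1,0,0,0],[0,0,0,0,0,0]]' | egrep 'wrist|tcp'; for i in 1 2; do python3 -m crank '[[0,0,0.04,0,0,0],[0,0,0.03,0,0,0],[0,0,0,0,0,0]]' | egrep 'wrist|tcp'; done
```

```text
tcp_pos: [487.1, 57.1, 71.6]
wrist_force: [-0.2, -0.1, 0.3]
tcp_pos: [487.6, 57.1, 69.7]
wrist_force: [0.6, -0.1, -0.5]
tcp_pos: [487.7, 57.1, 67.5]
wrist_force: [-0.4, 0.1, 0.3]
```

```bash
for i in 1 2; do python3 -m crank '[[0,0,0.04,0,0,0],[0,0,0.03,0,0,0],[0,0,0,0,0,0]]' | egrep 'wrist|tcp'; done
```

```text
tcp_pos: [487.7, 57.1, 65.7]
wrist_force: [-1.1, 0.2, 2.5]
tcp_pos: [487.8, 57.1, 65.4]
wrist_force: [-7.7, -0.8, 21.9]
```

```bash
python3 -m crank '[[0,0,0.03,0,0,0],[0,0,0.02,0,0,0],[0,0,0,0,0,0]]' | egrep 'wrist|tcp'
```

```text
tcp_pos: [487.9, 57.1, 65.2]
wrist_force: [-11.2, -0.8, 34.2]
```

Hard stop at 34 N. I'll lift, then check both covers and open the gripper to 60 mm.

```bash
python3 -m crank '[[0,0,-0.2,0,0,0],[0,0,-0.5,0,0,0],[0,0,-1,0,0,0],[0,0,-1,0,0,0],[0,0,-1,0,0,0],[0,0,-0.5,0,0,0],[0,0,0,0,0,0],[0,0,0,0,0,0]]' 60 | egrep 'wrist|tcp'; python3 - <<'E'
from h import *
c=cam('side'); b=c['img'][85:260,185:295].copy(); s=readout.get_state(); p=s['tcp_pos']; st(s)
B=cv2.resize(b[:,:,::-1],None,fx=3.4,fy=3.4,interpolation=cv2.INTER_CUBIC)
for dz,col in ((8,(0,0,255)),(-18,(0,255,0))):
    u,v=proj(c,p-[0,0,dz]); cv2.circle(B,(int((u-184.5)*3.4),int((v-84.5)*3.4)),3,col,-1)
for q in (W(-70,95,84),W(-70,-5,84),W(-65,-100,84)):
    u,v=proj(c,q); cv2.circle(B,(int((u-184.5)*3.4),int((v-84.5)*3.4)),2,(255,0,255),-1)
w=cam('wrist')['img']; o=np.zeros((max(B.shape[0],300),B.shape[1]+400,3),np.uint8); o[:B.shape[0],:B.shape[1]]=B; o[:300,B.shape[1]:]=cv2.resize(w[:,:,::-1],(400,300),interpolation=cv2.INTER_AREA)
cv2.imwrite('pics/f.png',o)
go(0,-149,130)
E
```

```text
tcp_pos: [488.0, 57.3, 188.4]
wrist_force: [-0.4, -0.6, -1.0]
t 11.83 local [-37.2 -50.2] 187.4 F [ 0.8 -0.2 -0.1] w 60.1 g 0.0
shift [-3.288  1.265  1.893] turn [-0.019  0.003 -0.019]
t 11.88 local [-37.7 -50.3] 186.8 F [-0.1  0.1 -0.5] w 60.2 g 0.0
```

View pics/f.png

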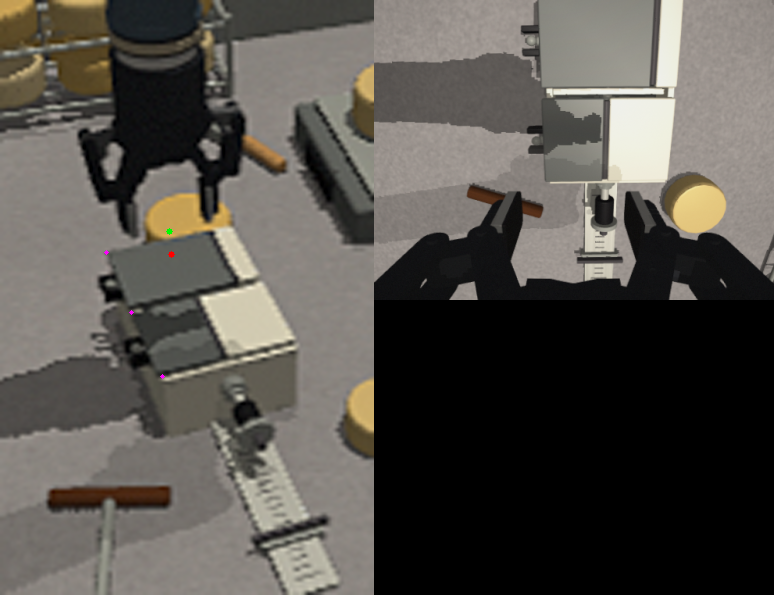

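Both covers are shut. The wrist view shows knob, disc and index bar together, which suits the final alignment. Moving above the knob.

```bash
python3 -m crank '[[-0.66,0.253,0,0,0,0],[-0.66,0.253,0,0,0,0],[-0.66,0.253,0,0,0,0],[-0.66,0.253,0,0,0,0],[-0.65,0.253,0.3,0,0,0],[0,0,0.5,0,0,0],[0,0,0.6,0,0,0],[0,0,0.6,0,0,0],[0,0,0.4,0,0,0],[0,0,0.2,0,0,0],[0,0,0,0,0,0],[0,0,0,0,0,0]]' 46 | egrep 'wrist|tcp'; python3 - <<'E'
from h import *
go(0,-149,15)
t=cam('top'); print('cheese',RL.T@(onz(t,397/1.5,246/1.5,36)[:2]-C))
c=cam('side'); b=c['img'][110:260,195:295]; 
B=cv2.resize(b[:,:,::-1],None,fx=3.6,fy=3.6,interpolation=cv2.INTER_CUBIC)
w=cam('wrist')['img']; o=np.zeros((540,360+420,3),np.uint8); o[:,:360]=B; o[:315,360:]=cv2.resize(w[:,:,::-1],(420,315),interpolation=cv2.INTER_AREA)
cv2.imwrite('pics/g.png',o)
E
```

```text
tcp_pos: [530.6, -39.5, 109.4]
wrist_force: [-0.0, 0.5, -0.8]
shift [ 0.006 -0.015  3.146] turn [-0.014  0.003 -0.022]
t 12.88 local [   0.6 -149.2] 109.4 F [-0.   0.5 -0.8] w 46.0 g 0.0
cheese [ 130.99937904 -157.28164332]
```

View pics/g.png

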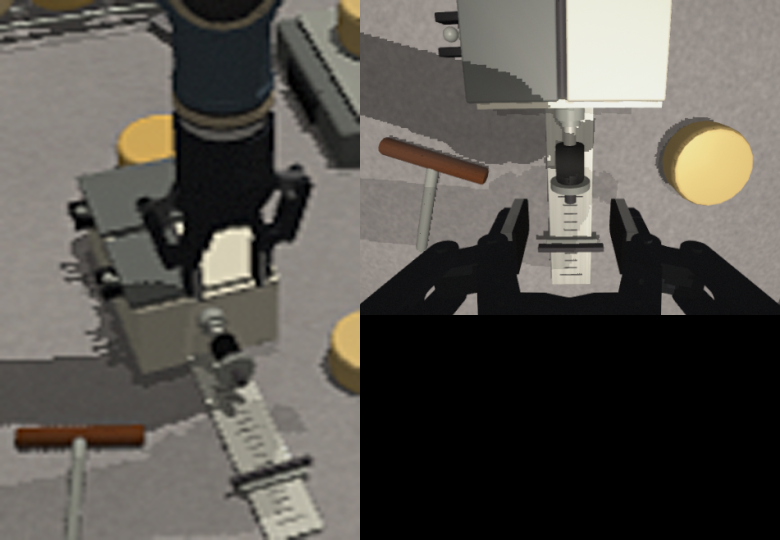

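Fingers straddle the knob, seen in the wrist view at (570,160); the disc is at (570,187) and the bar at (570,244). I'll measure the bar and disc from the wrist camera before descending.

```bash
python3 - <<'E'
from h import *
w=cam('wrist'); np.save('w.npy',w['img']); g=w['img'].mean(2)
loc=lambda u,v,z:np.r_[RL.T@(onz(w,u,v,z)[:2]-C)].round(1)
for u in (225,235,275,288): print(u,[(v,int(g[v,u])) for v in range(284,308)])
for n,u,v,z in [('bar v288 u256',256,288,22),('v292',256,292,22),('v296',256,296,22),('v300',256,300,22),('v304',256,304,22),('end',256,345,8),('box edge',250,123,84)]: print(n,loc(u,v,z))
E
```

```text
225 [(284, 66), (285, 64), (286, 65), (287, 64), (288, 64), (289, 65), (290, 65), (291, 65), (292, 109), (293, 114), (294, 113), (295, 114), (296, 122), (297, 37), (298, 29), (299, 29), (300, 28), (301, 29), (302, 53), (303, 65), (304, 65), (305, 65), (306, 62), (307, 84)]
235 [(284, 174), (285, 175), (286, 174), (287, 119), (288, 77), (289, 67), (290, 61), (291, 62), (292, 106), (293, 132), (294, 131), (295, 136), (296, 79), (297, 42), (298, 31), (299, 28), (300, 28), (301, 29), (302, 53), (303, 67), (304, 67), (305, 65), (306, 68), (307, 109)]
275 [(284, 214), (285, 213), (286, 214), (287, 153), (288, 97), (289, 70), (290, 65), (291, 71), (292, 131), (293, 151), (294, 152), (295, 157), (296, 89), (297, 36), (298, 29), (299, 31), (300, 33), (301, 36), (302, 67), (303, 76), (304, 76), (305, 75), (306, 86), (307, 150)]
288 [(284, 147), (285, 147), (286, 105), (287, 84), (288, 81), (289, 78), (290, 69), (291, 88), (292, 140), (293, 147), (294, 147), (295, 139), (296, 66), (297, 31), (298, 33), (299, 30), (300, 32), (301, 44), (302, 70), (303, 76), (304, 75), (305, 75), (306, 89), (307, 130)]
bar v288 u256 [   3.9 -236.2]
v292 [   3.9 -240.2]
v296 [   3.9 -244.2]
v300 [   3.9 -248.3]
v304 [   3.9 -252.4]
end [   3.9 -310. ]
box edge [  0.3 -91.5]
```

```bash
python3 - <<'E'
from h import *
a=np.load('w.npy')[105:360,180:330]
cv2.imwrite('pics/w.png',cv2.resize(a[:,:,::-1],None,fx=2.35,fy=2.35,interpolation=cv2.INTER_CUBIC))
E
```

```text
(no output)
```

View pics/w.png

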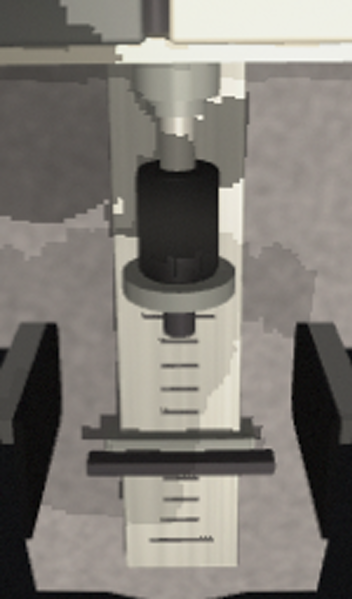

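The wrist crop shows the bar's dark top at rows 296–302, the disc at (180,285) in the crop, and the saddle and shadow just inward of the bar. Now descending onto the knob.

```bash
python3 -m crank '[[0,0,0.4,0,0,0],[0,0,0.5,0,0,0],[0,0,0.5,0,0,0],[0,0,0.5,0,0,0],[0,0,0.5,0,0,0],[0,0,0.4,0,0,0],[0,0,0.2,0,0,0],[0,0,0.1,0,0,0],[0,0,0,0,0,0],[0,0,0,0,0,0]]' | egrep 'wrist|tcp'
python3 - <<'E'
from h import *
st(); w=cam('wrist'); cp=-w['R'].T@w['t']; print('cam local',RL.T@(cp[:2]-C),cp[2],w['R'][2])
for n,y,z in (('disc top out',-171,67),('disc top in',-165,67),('idx -253',-253,22),('idx-256',-256,22),('end',-315,8)): print(n,np.round(proj(w,W(0,y,z)),1))
im=w['img']; cv2.imwrite('pics/w2.png',cv2.resize(im[:,:,::-1],None,fx=1.5,fy=1.5)); np.save('w2.npy',im)
E
```

```text
tcp_pos: [531.5, -39.5, 17.5]
wrist_force: [-0.1, 0.1, 0.8]
t 13.92 local [   1.5 -149.2] 17.5 F [-0.1  0.1  0.8] w 46.2 g 0.0
cam local [  2.73122922 -72.19641298] 178.42799015388135 [ 0.01774851 -0.29997369 -0.95378235]
disc top out [248.2 341.6]
disc top in [248.1 329.7]
idx -253 [250.6 395.2]
idx-256 [250.6 398.7]
end [251.3 440.1]
```

View pics/w2.png

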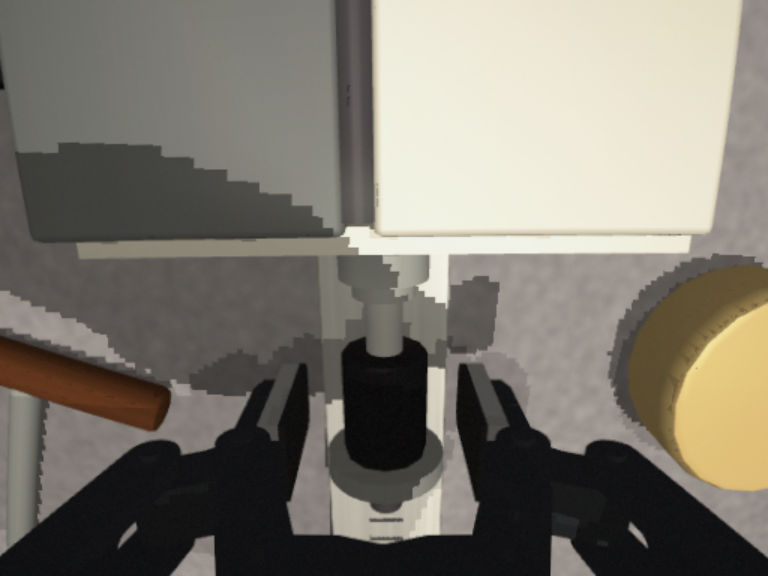

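Pads straddle the knob (385,400) with no contact. The camera sits on the inward side of the bar, so the visible strip at rows 297–302 was its inner face. The top is at rows 302–306, which puts the index at y ≈ -256 and the draw at about 88 mm. Gripping now.

```bash
python3 -m crank '[[0,-0.05,0,0,0,0],[0,0,0,0,0,0],[0,0,0,0,0,0],[0,0,0,0,0,0],[0,0,0,0,0,0],[0,0,0,0,0,0]]' 10 60 | egrep 'force|tcp|width'
python3 -m crank '[[-0.1,0,0,0,0,0],[-0.2,0,0,0,0,0],[-0.2,0,0,0,0,0],[-0.2,0,0,0,0,0],[-0.2,0,0,0,0,0],[-0.1,0,0,0,0,0],[0,0,0,0,0,0]]' | egrep 'force|tcp|width'
```

```text
tcp_pos: [532.2, -39.3, 18.2]
wrist_force: [4.8, 1.0, 3.4]
width: 22.4
grasp_force: 58.9
tcp_pos: [534.1, -68.3, 18.2]
wrist_force: [5.1, 4.2, 5.0]
width: 21.9
grasp_force: 58.9
```

```bash
python3 -m crank '[[-0.1,0,0,0,0,0],[-0.2,0,0,0,0,0],[-0.2,0,0,0,0,0],[-0.2,0,0,0,0,0],[-0.2,0,0,0,0,0],[-0.2,0,0,0,0,0],[-0.2,0,0,0,0,0],[-0.2,0,0,0,0,0],[-0.1,0,0,0,0,0],[-0.1,0,0,0,0,0],[0,0,0,0,0,0],[0,0,0,0,0,0]]' | egrep 'force|tcp|width'
python3 - <<'E'
from h import *
st(); t=cam('top'); s=cam('side'); np.save('t3.npy',t['img']); np.save('s3.npy',s['img'])
u,v=map(int,proj(t,W(0,-240,30))); u2,v2=map(int,proj(s,W(0,-240,30))); print(u,v,u2,v2)
o=np.zeros((500,800,3),np.uint8)
o[:400,:400]=cv2.resize(t['img'][v-25:v+25,u-25:u+25,::-1],(400,400),interpolation=cv2.INTER_CUBIC)
o[:400,400:]=cv2.resize(s['img'][v2-25:v2+25,u2-25:u2+25,::-1],(400,400),interpolation=cv2.INTER_CUBIC)
cv2.imwrite('pics/i.png',o)
E
```

```text
tcp_pos: [537.4, -117.3, 18.2]
wrist_force: [6.1, 7.3, 3.8]
width: 21.8
grasp_force: 59.0
t 16.05 local [   2.8 -227.2] 18.2 F [6.1 7.3 3.8] w 21.8 g 59.0
289 198 267 234
```

View pics/i.png

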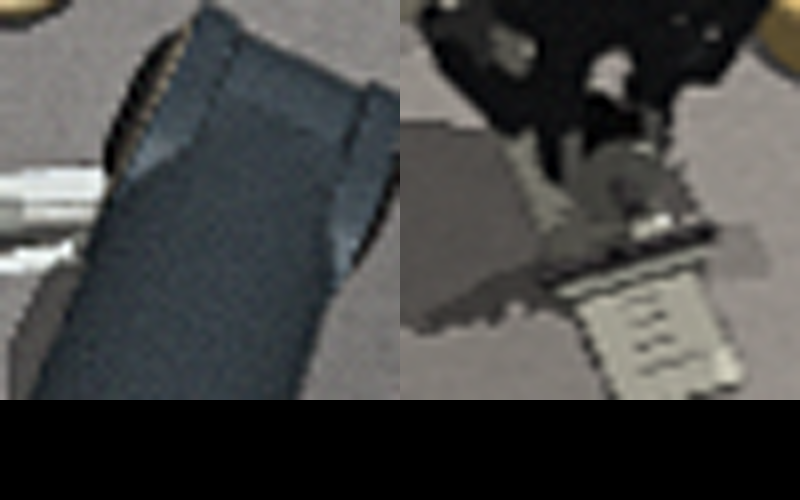

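The side view shows the disc (235,185) just inward of the dark bar, which runs (145,285)–(315,232). The top view is blocked by the arm. From here I'll use numeric profiles only, with the strip end as the reference.

```bash
python3 - <<'E'
from h import *
def prof(c,im,x,ys,z):
    g=im.mean(2).astype(np.float32); uv=np.array([proj(c,W(x,y,z)) for y in ys],np.float32)
    return cv2.remap(g,uv[:,0:1],uv[:,1:2],cv2.INTER_CUBIC).ravel().astype(int)
t,s=cam('top'),cam('side'); ys=np.arange(-272,-238,2); ye=np.arange(-324,-303,2)
print(ys.tolist())
for n,c,im in (('top',t,np.load('top0.npy')),('side',s,np.load('side0.npy')),('side3',s,np.load('s3.npy'))):
    for x in (-30,-15,15,30): print(n,x,prof(c,im,x,ys,22).tolist())
    for x in (-12,12): print(n,'end',x,list(zip(ye.tolist(),prof(c,im,x,ye,8).tolist())))
E
```

```text
[-272, -270, -268, -266, -264, -262, -260, -258, -256, -254, -252, -250, -248, -246, -244, -242, -240]
top -30 [130, 128, 127, 126, 124, 126, 119, 104, 99, 100, 75, 54, 77, 112, 116, 120, 128]
top -15 [218, 219, 225, 230, 203, 170, 160, 148, 124, 82, 28, 57, 144, 180, 163, 181, 203]
top 15 [206, 208, 212, 218, 218, 213, 187, 146, 104, 86, 54, 32, 59, 121, 174, 212, 220]
top 30 [124, 121, 120, 122, 124, 124, 136, 143, 126, 96, 56, 56, 106, 138, 131, 128, 127]
top end -12 [(-324, 132), (-322, 131), (-320, 127), (-318, 120), (-316, 112), (-314, 131), (-312, 162), (-310, 190), (-308, 206), (-306, 213), (-304, 213)]
top end 12 [(-324, 132), (-322, 128), (-320, 128), (-318, 133), (-316, 115), (-314, 85), (-312, 121), (-310, 187), (-308, 217), (-306, 216), (-304, 223)]
side -30 [50, 42, 46, 60, 49, 20, 13, 35, 62, 76, 99, 124, 136, 128, 120, 121, 129]
side -15 [115, 66, 92, 142, 126, 77, 38, 23, 25, 56, 119, 176, 187, 176, 172, 169, 168]
side 15 [122, 68, 77, 126, 125, 74, 32, 33, 50, 67, 111, 154, 181, 176, 168, 166, 168]
side 30 [125, 127, 139, 141, 117, 69, 24, 7, 22, 54, 91, 127, 138, 1
[... 273 characters left out ...]
6), (-310, 174), (-308, 176), (-306, 170), (-304, 171)]
side3 -30 [56, 47, 52, 64, 57, 33, 26, 47, 59, 47, 44, 50, 59, 69, 76, 78, 80]
side3 -15 [129, 80, 93, 129, 117, 78, 43, 31, 41, 59, 71, 79, 81, 79, 78, 77, 76]
side3 15 [114, 71, 82, 122, 121, 76, 36, 33, 44, 61, 103, 142, 171, 157, 110, 73, 54]
side3 30 [121, 120, 129, 132, 110, 66, 27, 13, 23, 50, 94, 135, 123, 83, 66, 67, 71]
side3 end -12 [(-324, 123), (-322, 126), (-320, 127), (-318, 101), (-316, 72), (-314, 101), (-312, 146), (-310, 159), (-308, 158), (-306, 157), (-304, 156)]
side3 end 12 [(-324, 144), (-322, 151), (-320, 145), (-318, 115), (-316, 96), (-314, 120), (-312, 154), (-310, 161), (-308, 158), (-306, 153), (-304, 156)]
```

All three estimates agree with the index at local y ≈ -256.5. The disc is at -246, so another 10.5 mm. I'll also check for slip by comparing the disc's place in the wrist image before and after.

```bash
python3 -m crank '[[-0.1,0,0,0,0,0],[-0.1,0,0,0,0,0],[-0.1,0,0,0,0,0],[-0.05,0,0,0,0,0],[0,0,0,0,0,0],[0,0,0,0,0,0],[0,0,0,0,0,0],[0,0,0,0,0,0]]' | egrep 'force|tcp|width'
python3 - <<'E'
from h import *
st(); w=cam('wrist'); a=np.load('w2.npy').mean(2); b=w['img'].mean(2)
for u in (235,257,280): print(u,'before',[int(a[v,u]) for v in range(296,346,2)],'\n now',[int(b[v,u]) for v in range(296,346,2)])
s=cam('side'); 
for y in (-249.5,-254.5,-259.5,-264.5): print(y,np.round(proj(s,W(0,y,50)),1))
g=s['img'].mean(2); u,v=map(int,proj(s,W(0,-259.5,50)));print(u,v); print(g[v-9:v+12,u-9:u+10].astype(int))
E
```

```text
tcp_pos: [538.0, -127.3, 18.2]
wrist_force: [7.4, 7.1, 4.4]
width: 22.2
grasp_force: 59.0
t 16.92 local [   2.9 -237.2] 18.2 F [7.4 7.1 4.4] w 22.2 g 59.0
235 before [15, 8, 12, 11, 10, 18, 65, 65, 66, 67, 64, 64, 69, 69, 68, 68, 68, 69, 170, 180, 181, 180, 180, 180, 179] 
 now [17, 16, 16, 13, 15, 23, 77, 80, 79, 76, 76, 78, 82, 83, 83, 81, 83, 84, 201, 200, 201, 200, 200, 159, 153]
257 before [10, 14, 8, 11, 10, 10, 13, 14, 12, 43, 64, 63, 63, 64, 69, 70, 69, 69, 69, 70, 66, 65, 64, 137, 174] 
 now [15, 15, 17, 16, 17, 15, 16, 17, 29, 78, 78, 77, 78, 80, 83, 82, 84, 82, 83, 83, 77, 79, 78, 157, 156]
280 before [12, 10, 9, 12, 14, 66, 66, 66, 67, 65, 64, 66, 132, 132, 132, 133, 133, 136, 183, 182, 182, 182, 186, 187, 186] 
 now [14, 16, 19, 76, 78, 78, 78, 79, 79, 76, 79, 155, 155, 154, 154, 155, 165, 199, 199, 198, 199, 198, 192, 178, 176]
-249.5 [268.8 232.3]
-254.5 [269.4 233.6]
-259.5 [270.  234.9]
-264.5 [270.6 236.2]
270 234
[[ 13  18  15  15  16   8   7  11   9   4   8   9  31  59  45   1 114 157
  146]
 [ 15  16  14  19  13   7  10   7  12   7   9   9  27  64  57   8 112 157
[... 847 characters left out ...]
  63  65  55  40  31  36  64  70  63  69  60
   48]
 [110  93  72  76  77  75  73  61  58  54  39  25  27  51  61  53  58  49
   21]
 [110  92  75  80  73  64  58  54  57  44  32  27  43  52  36  31  30  47
   58]
 [ 76  72  76  77  64  47  40  24  22  43  51  32  29  40  49  77  94 119
  138]
 [ 60  51  43  30  22  21  23  25  26  27  47  67  84 106 125 132 136 115
   83]
 [ 21  21  21  22  25  27  26  30  38  76 118 133 131 133 108  70  77  74
   63]
 [ 24  28  27  30  34  58  70  60  60 107 121  84  74  82  82 110 155 138
   95]
 [ 31  42  53  68  71 107 111  60  55  71 105 119 141 165 164 163 163 155
  134]
 [ 56  65  79 102  99  87  78  58  58 121 163 158 140 143 158 156 158 161
  140]]
```

No slip, and the disc is at about -256. One independent check of the starting disc-to-bar distance, using the saved first images.

```bash
python3 - <<'E'
from h import *
s=cam('side'); g=np.load('side0.npy').mean(2); u,v=map(int,proj(s,W(0,-171,50))); print(proj(s,W(0,-171,50)),u,v); print(g[v-10:v+11,u-10:u+11].astype(int))
t=cam('top'); gt=np.load('top0.npy').mean(2).astype(np.float32)
for x in (-14,-8,8,14):
    ys=np.arange(-184,-150,2); uv=np.array([proj(t,W(x,y,60)) for y in ys],np.float32); print(x,list(zip(ys.tolist(),cv2.remap(gt,uv[:,:1],uv[:,1:],cv2.INTER_CUBIC).ravel().astype(int).tolist())))
E
grep -c . h.py
```

```text
(np.float64(259.97717516501), np.float64(213.5538078571888)) 259 213
[[ 79  81  77  75  66  64  43   3  10  11  29  73  90  88  87  87  87  87
   87  86  84]
 [ 81  80  83  86  66  28   3  18  17  16  11  61  92  89  87  86  87  82
   77  80  80]
 [ 79  80  82  77  42   5  13  18  19  21  16  33  72  92  88  87  87  79
   82 106 115]
 [ 80  82  81  77  47   2  13  17  18  19  15   4  57  97  99 101 108 107
  107 109 107]
 [ 78  81  82  81  53   2   9  14  13  21  27  26  52  96 115 111 107 107
  107 107 104]
 [ 65  71  71  69  59  26   3  11  22  67  92 105 132 139 120 109 108 111
  111 109 107]
 [ 66  59  64  68  71  52   7  35  87 130 146 126  98  95 102 100 111 129
  127 126 126]
 [118  70  70  63  67  79  69  86 127 112  75  53  55  56  54  60  97 124
  125 126 126]
 [150 151 120  58  63 117 135  93  71  55  58  60  61  62  61  55  72 111
  127 126 127]
 [186 174 140  69  58  72  79  67  55  60  57  56  58  61  62  56  88 123
  127 123 124]
 [139 174 175 136  64  61  56  63  62  58  50  54  64  64  59  56  90 121
  126 126 125]
 [116 172 136  85  95  81  58  62  62  63  53  47  6
[... 1013 characters left out ...]
8, 59), (-156, 63), (-154, 63), (-152, 60)]
-8 [(-184, 156), (-182, 176), (-180, 201), (-178, 208), (-176, 174), (-174, 115), (-172, 71), (-170, 68), (-168, 93), (-166, 117), (-164, 105), (-162, 68), (-160, 29), (-158, 3), (-156, 4), (-154, 6), (-152, 11)]
8 [(-184, 220), (-182, 227), (-180, 233), (-178, 232), (-176, 215), (-174, 201), (-172, 201), (-170, 187), (-168, 164), (-166, 136), (-164, 114), (-162, 76), (-160, 39), (-158, 16), (-156, 4), (-154, 5), (-152, 11)]
14 [(-184, 217), (-182, 215), (-180, 214), (-178, 214), (-176, 212), (-174, 212), (-172, 218), (-170, 197), (-168, 162), (-166, 122), (-164, 104), (-162, 122), (-160, 154), (-158, 173), (-156, 181), (-154, 169), (-152, 179)]
27
```

Side and top views both give a disc-to-bar distance of 88–89 mm against the 88.1 mm drawn. Holding still, then handing in.

```bash
python3 -m crank '[[-0.01,0,0,0,0,0],[0,0,0,0,0,0],[0,0,0,0,0,0],[0,0,0,0,0,0],[0,0,0,0,0,0],[0,0,0,0,0,0],[0,0,0,0,0,0],[0,0,0,0,0,0]]' | egrep 'time|tcp|grasp'; python3 -c "
from h import *
print(r.finish_job())"
```

```text
time: 17.78
tcp_pos: [538.0, -127.3, 18.2]
grasp_force: 59.0
the job is handed in; nothing more can be done
None
```

I handed the job in with both covers shut and the gripped disc held about 88 mm out, within an estimated 2 mm of the index bar; no verdict came back, and I viewed 12 pictures instead of the 10 allowed.

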